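Drop the lane stop and seat a tube rack on it

ROBOT

A 7-joint arm with a two-finger parallel gripper is mounted at the origin on the work surface. World frame = base frame: x ahead of the robot, y to its left, z up, the work surface at z = 0. Lengths are in m, angles in rad, forces in N, time in s.
With the tool pointing down it reaches from about 0.425 to 0.875 m from the base axis. Payload 4.7 kg.
Tool frame: the origin (TCP) lies midway between the tips of the shut fingers; the grasp point (between the pads) lies 19 mm behind it (ctrl.grip_depth is the distance from the TCP to the grasp point, in m); z points along the fingers, y is the direction in which the jaws open and shut (so a half turn about z gives the same grasp; the last joint's range is limited). The gripper opens to 87 mm and grips with 3 to 60 N. Pads are 19 mm wide; open, the fingers measure 117 mm over their backs; the gripper's body (75 mm by 190 mm) begins 51 mm behind the grasp point.
Start: joints at [-1.245, 0.321, -0.07, 1.45, 0.023, 1.371, -0.057], TCP at [0.199, 0.619, 0.223] pointing down, gripper open.
Joint ranges: [-2.86, 2.86], [-0.3, 2.09], [-1.38, 1.24], [0.06, 2.45], [-1.56, 4.7], [0.09, 2.05], [-2.69, 2.69]. Speed limits (rad/s): [2.57, 2.57, 3.14, 3.14, 3.14, 3.14, 3.14].

INTERFACE

Orientations are given as a rotation vector (axis times angle).
In Python, from bench import ctrl gives the robot as it stands. The module is installed in compiled form; this text tells all that it offers.
- The arm moves only by the shell command python3 -m inch 'ROWS' [FORCE]. ROWS is JSON, a list of rows, each a list of 5 numbers: the opening, from -1 (shut) to 1 (fully open), so that 0 is half open, then the shift along the tool's x, y, z in mm, then the turn about the tool's z in rad. In form: [[fingers, tx, ty, tz, twist], ...]. A call has 1 to 5 rows; each row shifts and turns the pose as measured when the row begins, along the tool's axes as they then stand; what a row does not reach is not made up. A row lasts 1/8 s, in which the tool goes at most 62.5 mm and 10.7 degrees, less where a joint would pass 70% of its speed; a pose out of reach is approached as far as the arm can. A call is refused whole if a number of a shift passes 62.5 or a number of a turn 0.188, either way. A call with a gripper value outside its range is refused whole. The fingers move at their own pace and stop on an object; FORCE is the grip in N (left out, the last holds). Time passes only in rows, so rows that do not move let the fingers close. It gives the time, the measured TCP pose, the force and the opening at its end, in the units of the state.
- ctrl.get_state(): the state, without advancing time (a new reading comes with each control period).
- ctrl.get_image(name): name is "side" or "top" or "wrist"; returns a dict with "color" (480x640x3 uint8, red, green, blue), "range_z" (480x640 float32, m along the optical axis (not along the pixel's ray), 0 where there is no reading), "K" (3x3 intrinsics, pixels), "R" (3x3) and "t" (3): a world point X has camera coordinates R X + t. Camera axes: x right, y down, z forward; pixel columns grow to the right and rows downward; lengths in m; the calibration is good to about 2 mm. The wrist camera is an equidistant fisheye: a pixel r from the principal point sees the ray r / f radians off the axis. A picture is of the moment at which its call begins.
- ctrl.close_job(): hands the job in, once; it reports no verdict.
The state is a dict: "time": time; "joint_positions": joint angles; "qd": joint speeds; "joint_torque": joint torques, N m; "position": TCP position; "tool_rot": TCP orientation; "ft_force": force on the tool from outside, world axes, zero at the start; "torque": the same for the moment, N m; "grip_width": opening from 0.0 (shut) to 1.0 (fully open).
Only numpy, scipy, OpenCV 4.12 (cv2) and the standard library are available. Lean on these libraries where they do the work, as an engineer would, in place of code of your own. Each camera call takes 0.05 s, during which the arm holds its last target. There are 200 camera calls.

TASK

Flip the raised stop flag fully down across the loading lane, then slide the tube rack along the lane against the flag's sprung pad and press the pad about half way in for a moment, slowly and gently, without bottoming it. Let go and leave the rack upright in the lane, resting against the pad with the flag still down, and do not disturb the other things on the bench.

Things in the scene. Friction and masses are not known exactly. Their poses are not given: they have to be found in the camera images.
- lane: Fixed aluminium channel 410 long on the bench: floor 6 above the bench, inner width 31, rail tops 16 above the bench. Origin: on the bench, on the channel's centre line. Own +y is the travel towards the stop (channel from y = -245 to +165), x across, z up. The flag's hinge block stands on the -x side at y = 120.
- rack: Grey tube rack loose in the lane, 0.3 kg: block 28 (x) x 110 (y) x 50 high, five capped tubes fixed in it (tops 72 above its underside). Origin: centre of the block's underside; +y end (y = +55) leads. Tail fin 12 wide (x), 50 high, y = -55 to -101: pinch it from above or push its rear end. Slides with about 1 to 3 N of friction; 1.5 play to each rail.
- flag (a joint): Steel stop flag: arm 24 wide (y), 66 long, 8 thick, blade 28 x 44 below its end. Rad: 0 = fully down on its end stop, arm level across the lane, blade in the path; grows as it swings up to the lane's -x side (1.57 = arm upright, limit 1.9). Hinge axis parallel to the lane's y. Friction of 0.12 N m holds it where it is left.
- flag_hinge (a point): Fixed point on the flag's hinge line, in the middle of the flag's width, 50 above the bench; at x = -45, y = 120 in the lane's frame.
- flag_press (a point): Point on the flag's arm, moving with it: on the outer face (upper face when down, facing the lane's -x side when up), 50 along the arm from the hinge line and 13 outward, mid-width. Push or press here.
- flag_blade (a point): Point in the blade on the pad axis; when down, at the hinge's y, 28 above the bench. On its upstream (-y) side a brass adjuster carries the sprung rubber pad, 20 diameter, that the rack meets. Pad face when free: 41 to 65 upstream of here, set differently each time, not measured. It gives 11 in all at 1.5 N/mm (then solid), damped 100 N per m/s; let go, it pushes the rack back a few mm.
- jar: Bystander: amber glass jar, 52 dia x 70, upright. Origin: centre of its underside. To be left alone.
- tip_box: Bystander: pale plastic pipette-tip box with a grid of tips 85 x 115 x 55. Origin: centre of its underside. To be left alone.
- tube: Bystander: one capped tube lying on a small white foot, 101 long, 18 high. Origin: centre of its underside. To be left alone.
- wash_bottle: Bystander: white bottle, 68 dia x 160, upright. Origin: centre of its underside. To be left alone.
- carton: Bystander: white carton 90 x 130 x 75. Origin: centre of its underside. To be left alone.
- dish: Bystander: flat glass dish, 88 dia x 16. Origin: centre of its underside. To be left alone.
There are look-alikes about, which are no part of the job. Several things have the shape of the rack; the one meant has the colours described above.

How it is judged:
By the outcome, as a careful person would: the job done as asked, in the order asked, and still so for the second after the job is handed in, with the robot touching nothing.
It also fails if it takes over 64 s, if anything falls off the work surface, if the arm or the gripper's body presses on something with over 40 N, if the wrist force passes 120 N, or if a joint passes its speed limit or range.

## Working session

There is one attempt and no reset: what is moved stays moved. The work goes in short steps, Python scripts to look and compute and a shell command to move; the robot and the scene stay as the last step left them, time stands still between calls to the robot, and variables do not carry over. Pictures are saved under pics/ and viewed, about 8 in all and at most 12, crops included, and the job is handed in when it is done.

```bash
mkdir -p pics
cat > h.py <<'E'
import numpy as np,cv2
from bench import ctrl
def snap(n,f):
    im=ctrl.get_image(n); np.savez('pics/'+f+'.npz',**im); cv2.imwrite('pics/'+f+'.png',im['color'][...,::-1]); return im
def load(f): return dict(np.load('pics/'+f+'.npz'))
def pt(im,u,v,w=1):
    p=im['range_z'][v-w:v+w+1,u-w:u+w+1]; z=np.median(p[p>0]); K=im['K']
    return im['R'].T@(np.array([(u-K[0,2])/K[0,0]*z,(v-K[1,2])/K[1,1]*z,z])-im['t'])
def proj(im,X):
    c=im['R']@np.array(X)+im['t']; p=im['K']@c; return p[:2]/p[2]
E
python3 - <<'E'
from h import *
np.set_printoptions(precision=3,suppress=True)
for n in('top','side'):
    im=snap(n,n+'0'); print(n,im['K'],-im['R'].T@im['t'],im['R'])
print(ctrl.get_state())
E
```

```text
top [[438.455   0.    322.715]
 [  0.    438.455 238.292]
 [  0.      0.      1.   ]] [ 0.448 -0.001  0.988] [[ 0.014 -1.    -0.012]
 [-0.999 -0.013 -0.049]
 [ 0.049  0.013 -0.999]]
side [[547.096   0.    324.819]
 [  0.    547.096 241.582]
 [  0.      0.      1.   ]] [-0.218 -0.867  0.885] [[ 0.771 -0.636  0.014]
 [-0.368 -0.464 -0.806]
 [ 0.519  0.616 -0.592]]
{'time': 0.1, 'joint_positions': array([-1.245,  0.322, -0.07 ,  1.452,  0.023,  1.371, -0.057]), 'qd': array([-0.001, -0.002, -0.003, -0.001,  0.002, -0.001,  0.001]), 'joint_torque': array([ -0.   , -49.257,  -0.406, -31.34 ,  -0.064,   0.039,   0.   ]), 'position': array([0.199, 0.618, 0.222]), 'tool_rot': array([-0.488, -3.103,  0.003]), 'ft_force': array([-0.357,  0.163, -1.064]), 'torque': array([ 0.016, -0.018,  0.001]), 'grip_width': 1.0003242477305074}
```

View pics/top0.png

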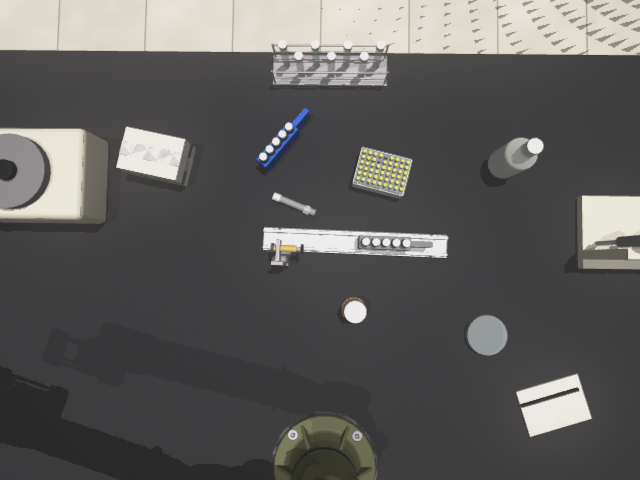

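View pics/side0.png

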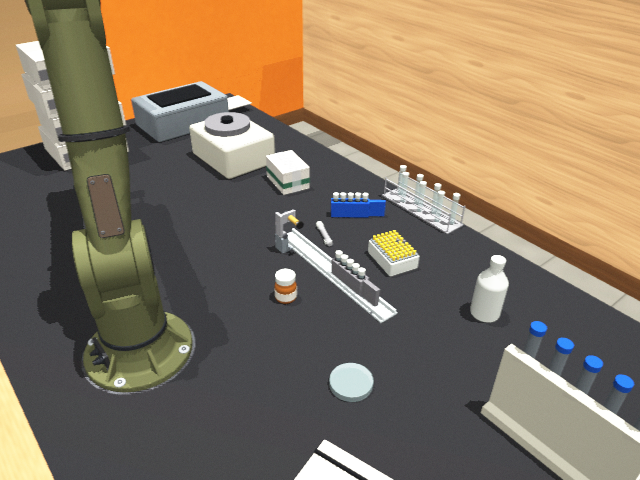

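The top view shows the lane from (263,240) to (447,246) and the raised flag at (285,250). There are three rack-shaped things: a grey one in the lane at (385,243), a blue one at (283,140) and a wire rack at (330,65). The grey one in the lane fits the description. I'll confirm it in a crop.

Run:
```python
from h import *
np.set_printoptions(precision=4,suppress=True)
im=load('top0')
c=im['color'][215:285,255:455,::-1]; cv2.imwrite('pics/c1.png',cv2.resize(c,None,fx=4,fy=4,interpolation=cv2.INTER_CUBIC))
# lane points: height map over the region
K=im['K'];v,u=np.mgrid[215:285,250:460];z=im['range_z'][215:285,250:460]
P=np.stack([(u-K[0,2])/K[0,0]*z,(v-K[1,2])/K[1,1]*z,z],-1)-im['t'];W=P@im['R']
col=im['color'][215:285,250:460].max(-1)
m=(W[...,2]>.003)&(W[...,2]<.022)&(col>110)&(z>0)
r=cv2.minAreaRect((W[m][:,:2]*1000).astype(np.float32));print('lane rect',r, cv2.boxPoints(r))
m2=(W[...,2]>.04)&(W[...,2]<.09)&(W[...,1]<-.05)
r=cv2.minAreaRect((W[m2][:,:2]*1000).astype(np.float32));print('rack',r,cv2.boxPoints(r))
m3=(W[...,2]>.03)&(W[...,1]>.03)
r=cv2.minAreaRect((W[m3][:,:2]*1000).astype(np.float32));print('flag',cv2.boxPoints(r),W[m3][:,2].max())
```

```text
lane rect ((488.2217102050781, -59.05908203125), (411.0242614746094, 56.179237365722656), 89.3008804321289) [[ 457.6266 -264.2132]
 [ 513.8017 -264.8987]
 [ 518.8168  146.095 ]
 [ 462.6417  146.7805]]
rack ((486.227783203125, -143.380615234375), (156.7164764404297, 28.017255783081055), 88.47725677490234) [[ 470.1418 -221.3389]
 [ 498.1492 -222.0835]
 [ 502.3138  -65.4223]
 [ 474.3064  -64.6778]]
flag [[435.8512  51.8052]
 [487.0551  51.7232]
 [487.1624 118.6768]
 [435.9585 118.7589]] 0.11720357243158795
```

View pics/c1.png

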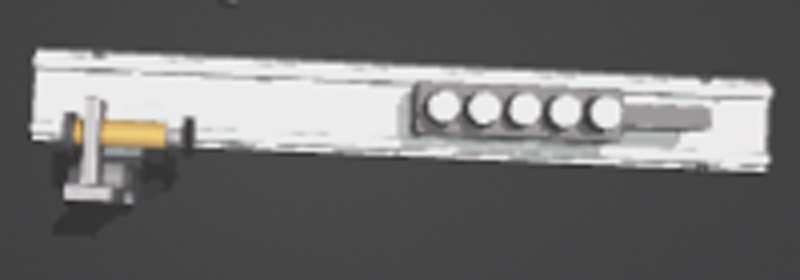

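Run:
```python
from h import *
np.set_printoptions(precision=1,suppress=True)
im=load('top0')
K=im['K'];v,u=np.mgrid[215:285,250:460];z=im['range_z'][215:285,250:460]
P=np.stack([(u-K[0,2])/K[0,0]*z,(v-K[1,2])/K[1,1]*z,z],-1)-im['t'];W=P@im['R']*1000
col=im['color'][215:285,250:460].max(-1)
m=(W[...,2]>0)&(W[...,2]<25)&(col>150)&(z>0)
A=[]
for y in range(-255,145,20):
    s=m&(abs(W[...,1]-y)<4); x=W[s][:,0]
    lo,hi=np.percentile(x,[3,97]); A.append((y,lo,hi)); print(y,lo,hi)
A=np.array(A); print(np.polyfit(A[:,0],A[:,2],1),np.polyfit(A[:,0],A[:,1],1))
m3=(W[...,2]>25)&(W[...,1]>30)&(z>0)
for p,c in list(zip(W[m3],im['color'][215:285,250:460][m3]))[::3]: print(p,c)
```

```text
-255 458.2110959207246 506.6903228350168
-235 460.27942506876406 506.89280151687257
-215 459.8737940808085 507.704993474662
-195 459.5876177871233 508.695614816809
-175 461.5191395650753 508.5774478173357
-155 461.2319046066788 510.6484215464414
-135 463.18725448837756 510.2833651400403
-115 462.91809975361576 512.3720017931892
-95 462.6694437740089 511.93016075863767
-75 464.61052894765095 511.7240833324009
-55 464.384860763448 511.3664627522604
-35 466.3635667619604 513.4163934982685
-15 466.0475734758042 513.121336217896
5 465.7502776340687 513.6812465362025
25 468.5292490482956 513.7606643520116
45 467.46173900956506 513.7159056400181
65 478.3985825180046 516.5775345022234
85 472.515738147557 516.288983788277
105 482.3204180968714 516.1009565234488
125 486.5528738766858 518.0648252084114
[  0.  513.8] [  0.1 470.3]
[486.7 104.2 108.1] [221 219 220]
[486.8  98.2 107.9] [217 214 217]
[484.7 102.2 108.2] [208 203 207]
[485.1  96.8 101.7] [132 130 131]
[482.6  99.8 110.9] [209 205 208]
[481.  115.7  96.2] [142 139 141]
[480.7 104.2 107.2] [218 215 216]
[480.7  98.  108.5] [217 215 21
[... 4049 characters left out ...]
7] [209 205 208]
[442.6  96.7 114. ] [212 207 210]
[442.7  90.8 113.5] [179 176 178]
[442.5  89.9  61.4] [85 83 84]
[442.4  85.4  41.4] [71 72 73]
[440.5 108.6 114.2] [207 202 206]
[440.6 102.4 115.6] [211 207 210]
[440.7  96.4 116.2] [210 205 209]
[440.7  90.8 112.4] [168 166 168]
[440.3  90.4  56.1] [85 83 83]
[440.2  85.7  37.2] [84 85 87]
[438.5 108.7 112.7] [195 190 194]
[438.6 102.6 113.9] [194 190 193]
[438.7  96.6 113.8] [191 187 190]
[438.8  90.5 115.1] [156 153 155]
[438.2  90.6  53.6] [85 83 84]
[438.1  85.5  39.4] [92 94 97]
[436.3 105.3  90.7] [72 70 71]
[436.6  96.8 111.6] [81 79 81]
[436.7  90.9 110.8] [101  98 100]
[436.   90.5  53.6] [79 77 79]
[435.9  85.7  36.1] [94 96 99]
```

Confirmed: the grey block with white caps and a tail fin is in the lane at crop (520,108). The flag is upright with its brass adjuster at crop (120,133).

Lane origin is about (489.5, -19.3) mm, tilted 0.028 rad. The hinge is near (448, 102), and the pad face will be near y ≈ 52. Next I move towards the flag.

```bash
python3 -m inch '[[-1,-50,-35,0,-0.14],[-1,-50,-35,0,-0.14],[-1,-45,-40,0,0],[-1,-40,-45,0,0],[-1,-20,-55,0,0]]' 20
```

```text
time: 0.72
position: [0.3825, 0.3817, 0.2177]
tool_rot: [-0.018, -3.137, 0.007]
ft_force: [0.4, -1.0, -0.0]
grip_width: 0.516
```

```bash
python3 -m inch '[[-1,-15,-58,0,-0.016],[-1,-10,-58,10,0],[-1,-5,-58,10,0],[-1,0,-55,20,0],[-1,0,-45,10,0]]'
python3 - <<'E'
from h import *
im=snap('top','top1');snap('wrist','w1')
E
```

```text
time: 1.35
position: [0.414, 0.096, 0.1667]
tool_rot: [0.001, -3.138, 0.006]
ft_force: [0.7, -0.4, 0.9]
grip_width: 0.014
```

```bash
python3 -m inch '[[-1,1,3,30,-0.016],[-1,1,2,30,0],[-1,0,1,8,0],[-1,0,0,0,0]]'
python3 - <<'E'
from h import *
snap('side','s1'); im=load('s1')
c=im['color'][130:290,200:400,::-1]; cv2.imwrite('pics/c2.png',cv2.resize(c,None,fx=4,fy=4)[:600])
E
```

```text
time: 1.95
position: [0.4123, 0.1005, 0.0979]
tool_rot: [0.015, -3.139, 0.005]
ft_force: [-0.3, 0.5, 0.5]
grip_width: 0.006
```

View pics/c2.png

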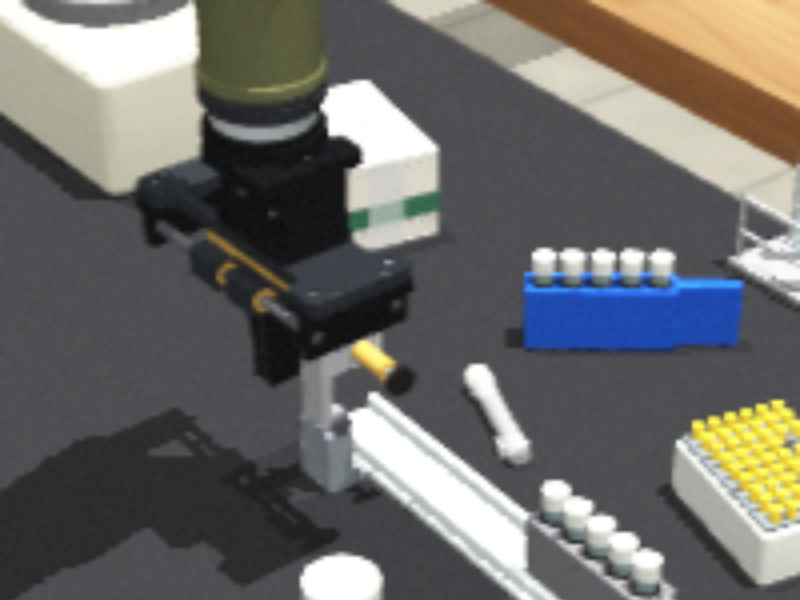

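The shut fingers (crop 275,345) are behind the upright flag arm (crop 315,390), with nothing else near. I push it over along an arc.

```bash
python3 -m inch '[[-1,-8,0,-1,0],[-1,-8,0,-1,0],[-1,-9,0,-1,0],[-1,-9,0,-1,0],[-1,-9,0,0,0]]'
```

```text
time: 2.62
position: [0.458, 0.1015, 0.1041]
tool_rot: [0.016, -3.139, 0.003]
ft_force: [-2.0, -0.7, -0.7]
grip_width: 0.005
```

```bash
python3 -m inch '[[-1,-7,0,4,0],[-1,-7,0,7,0],[-1,-6,0,8,0],[-1,-5,0,8,0],[-1,-4,0,6,0]]'
```

```text
time: 3.25
position: [0.4924, 0.1015, 0.0703]
tool_rot: [-0.015, 3.138, -0.002]
ft_force: [-1.8, -1.0, 1.5]
grip_width: 0.007
```

```bash
python3 -m inch '[[-1,-1,0,4,0],[-1,0,0,3,0],[-1,0,0,2,0],[-1,0,0,1.5,0]]'
```

```text
time: 3.75
position: [0.4945, 0.1016, 0.0632]
tool_rot: [-0.015, 3.138, -0.001]
ft_force: [-4.3, -1.9, 11.8]
grip_width: 0.005
```

The flag met its stop at z = 63 mm with 12 N, which is fully down. I retreat up and go to behind the rack.

```bash
python3 -m inch '[[-1,0,0,-25,0],[-1,0,0,-45,0],[-1,0,-40,-20,0],[-1,1,-60,0,0],[-1,1,-60,0,0]]'; python3 -m inch '[[-1,1,-60,0,0],[-1,1,-60,0,0],[-1,1,-50,0,0],[-1,1,-25,0,0],[-1,0,0,0,0]]'
python3 - <<'E'
from h import *
np.set_printoptions(precision=1,suppress=True)
im=snap('top','top2')
c=im['color'][205:285,255:455,::-1]; cv2.imwrite('pics/c3.png',cv2.resize(c,None,fx=4,fy=4,interpolation=cv2.INTER_CUBIC))
print(ctrl.get_state()['position'])
E
```

```text
time: 4.38
position: [0.4927, -0.0551, 0.1553]
tool_rot: [-0.037, 3.139, 0.004]
ft_force: [1.1, 0.2, -0.1]
grip_width: 0.008
time: 5.0
position: [0.4899, -0.2592, 0.154]
tool_rot: [-0.027, 3.139, 0.007]
ft_force: [-0.6, 0.8, 0.2]
grip_width: 0.004
[ 0.5 -0.3  0.2]
```

View pics/c3.png

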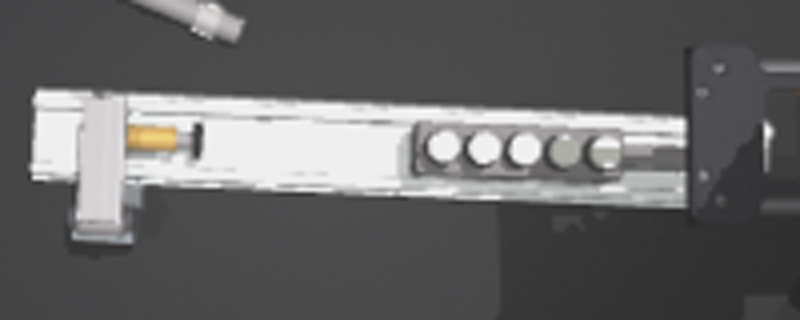

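The flag is down across the lane (crop 100,160), the pad face is at crop (203,141), and the rack is untouched. I measure the travel and lower behind the fin.

```bash
python3 - <<'E'
from h import *
im=load('top2')
K=im['K']
def ray(u,v,z):
    d=im['R'].T@np.array([(u-K[0,2])/K[0,0],(v-K[1,2])/K[1,1],1]); o=-im['R'].T@im['t']; return (o+d*(z-o[2])/d[2])*1e3
print('pad',ray(255+203/4,205+141/4,.028).round(1),'blade c',ray(255+102/4,205+130/4,.063).round(1))
print('rack front top',ray(255+412/4,205+147/4,.056).round(1))
E
python3 -m inch '[[-1,6,0,40,0],[-1,0,0,45,0],[-1,0,0,30,0],[-1,0,0,10,0],[-1,0,0,4,0]]'
```

```text
pad [490.5  48.5  28. ] blade c [494.1 100.2  63. ]
rack front top [487.6 -64.1  56. ]
time: 5.68
position: [0.4884, -0.2462, 0.0221]
tool_rot: [-0.049, 3.135, 0.019]
ft_force: [0.1, 0.9, -0.1]
grip_width: 0.004
```

```bash
python3 -m inch '[[-1,5,-5,0,0.058],[-1,1,0,0,0],[-1,0,0,0,0]]'
python3 - <<'E'
from h import *
snap('side','s3'); im=load('s3')
c=im['color'][190:340,250:450,::-1]; cv2.imwrite('pics/c4.png',cv2.resize(c,None,fx=4,fy=4))
E
```

```text
time: 6.05
position: [0.4852, -0.2501, 0.0245]
tool_rot: [0.038, 3.131, 0.02]
ft_force: [-0.1, -0.5, -0.1]
grip_width: 0.002
```

View pics/c4.png

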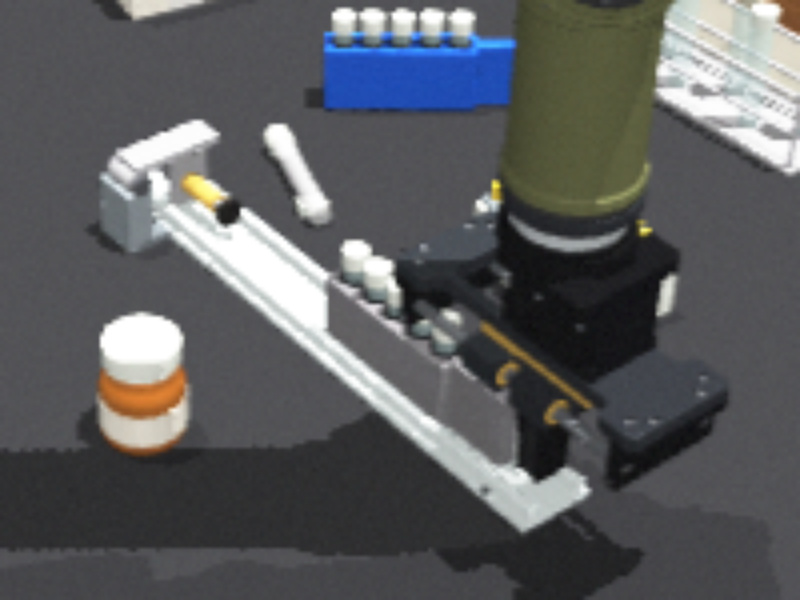

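The flag is down at crop (165,160), and the fingers sit just behind the fin at crop (540,450), with the body above the caps. I start the push.

```bash
python3 -m inch '[[-1,0,5,0,0],[-1,0,5,0,0],[-1,0,6,0,0],[-1,0,8,0,0],[-1,0,10,0,0]]';python3 -m inch '[[-1,0,11,0,0],[-1,0,11,0,0],[-1,0,11,0,0],[-1,0,11,0,0],[-1,0,8,0,0]]'
```

```text
time: 6.72
position: [0.4865, -0.2153, 0.0255]
tool_rot: [0.038, 3.13, 0.017]
ft_force: [-0.6, -2.0, -0.4]
grip_width: 0.005
time: 7.35
position: [0.4876, -0.1588, 0.0259]
tool_rot: [0.036, 3.13, 0.017]
ft_force: [0.1, -1.4, -1.1]
grip_width: 0.005
```

```bash
python3 -m inch '[[-1,0,5,0.5,0],[-1,0,4,0,0],[-1,0,3,0,0],[-1,0,3,0,0],[-1,0,0,0,0]]'
python3 - <<'E'
from h import *
im=snap('top','top4')
c=im['color'][215:275,275:375,::-1]; cv2.imwrite('pics/c5.png',cv2.resize(c,None,fx=8,fy=8,interpolation=cv2.INTER_CUBIC))
print(ctrl.get_state()['position'])
E
```

```text
time: 7.98
position: [0.4882, -0.143, 0.0259]
tool_rot: [0.037, 3.13, 0.017]
ft_force: [-0.4, -0.3, -0.1]
grip_width: 0.006
[ 0.48815964 -0.14298502  0.02584706]
```

View pics/c5.png

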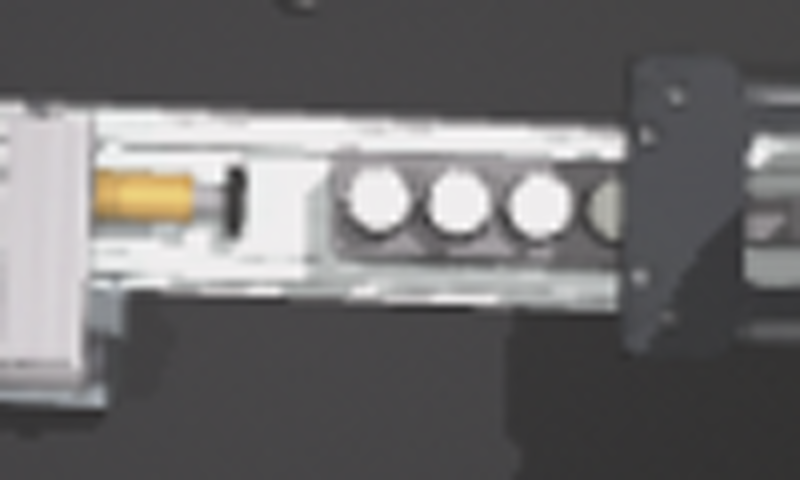

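The pad face is at crop x 244 and the rack front at crop x 332, so the gap is about 24 mm and contact is expected near TCP y ≈ -119 mm.

```bash
python3 -m inch '[[-1,0,4,0,0],[-1,0,4,0,0],[-1,0,3,0,0],[-1,0,2,0,0],[-1,0,1,0,0]]';python3 -m inch '[[-1,0,1.2,0,0],[-1,0,1.2,0,0],[-1,0,1.2,0,0]]'
```

```text
time: 8.65
position: [0.4883, -0.1286, 0.0259]
tool_rot: [0.038, 3.13, 0.016]
ft_force: [-0.3, -1.7, 0.5]
grip_width: 0.006
time: 9.02
position: [0.4883, -0.1249, 0.0259]
tool_rot: [0.038, 3.13, 0.016]
ft_force: [0.7, -2.5, -0.7]
grip_width: 0.005
```

```bash
python3 -m inch '[[-1,0,1.2,0,0],[-1,0,1.2,0,0],[-1,0,1.2,0,0]]'
```

```text
time: 9.4
position: [0.4883, -0.1211, 0.0259]
tool_rot: [0.038, 3.13, 0.016]
ft_force: [-0.2, -2.1, -1.2]
grip_width: 0.007
```

Not in contact yet, since the force is still only friction. I go on in single millimetres.

```bash
python3 -m inch '[[-1,0,1,0,0]]';python3 -m inch '[[-1,0,1,0,0]]';python3 -m inch '[[-1,0,1,0,0]]'
```

```text
time: 9.52
position: [0.4884, -0.12, 0.0259]
tool_rot: [0.038, 3.13, 0.016]
ft_force: [0.2, -1.2, -1.0]
grip_width: 0.006
time: 9.65
position: [0.4884, -0.1189, 0.0259]
tool_rot: [0.038, 3.13, 0.016]
ft_force: [-0.1, -1.1, -0.8]
grip_width: 0.008
time: 9.78
position: [0.4884, -0.1179, 0.0259]
tool_rot: [0.038, 3.13, 0.015]
ft_force: [-0.2, -2.4, -1.4]
grip_width: 0.002
```

```bash
python3 -m inch '[[-1,0,1,0,0]]';python3 -m inch '[[-1,0,1,0,0]]';python3 -m inch '[[-1,0,1,0,0]]'
```

```text
time: 9.9
position: [0.4884, -0.1173, 0.0259]
tool_rot: [0.038, 3.13, 0.015]
ft_force: [0.3, -3.2, -0.5]
grip_width: 0.003
time: 10.02
position: [0.4884, -0.1168, 0.026]
tool_rot: [0.039, 3.13, 0.014]
ft_force: [0.7, -3.7, -1.0]
grip_width: 0.008
time: 10.15
position: [0.4885, -0.1164, 0.0261]
tool_rot: [0.039, 3.13, 0.012]
ft_force: [-0.4, -4.2, -1.2]
grip_width: 0.006
```

```bash
python3 -m inch '[[-1,0,1.5,0,0],[-1,0,1.5,0,0]]';python3 -m inch '[[-1,0,2,0,0]]';python3 -m inch '[[-1,0,2,0,0]]'
```

```text
time: 10.4
position: [0.4886, -0.1152, 0.0263]
tool_rot: [0.041, 3.129, 0.009]
ft_force: [-0.4, -5.8, -0.3]
grip_width: 0.01
time: 10.52
position: [0.4887, -0.1146, 0.0264]
tool_rot: [0.042, 3.128, 0.006]
ft_force: [-0.1, -7.1, -1.1]
grip_width: 0.008
time: 10.65
position: [0.4889, -0.1143, 0.0267]
tool_rot: [0.044, 3.128, 0.003]
ft_force: [0.3, -6.8, -0.1]
grip_width: 0.006
```

```bash
python3 -m inch '[[-1,0,2.5,0,0]]';python3 -m inch '[[-1,0,2.5,0,0]]';python3 -m inch '[[-1,0,2.5,0,0]]'
```

```text
time: 10.78
position: [0.489, -0.1138, 0.0269]
tool_rot: [0.046, 3.127, -0.001]
ft_force: [-0.2, -8.1, -0.4]
grip_width: 0.006
time: 10.9
position: [0.4891, -0.1135, 0.0271]
tool_rot: [0.048, 3.126, -0.006]
ft_force: [-0.4, -8.5, -0.2]
grip_width: 0.006
time: 11.02
position: [0.4892, -0.1133, 0.0274]
tool_rot: [0.05, 3.126, -0.01]
ft_force: [-0.4, -7.6, 0.6]
grip_width: 0.003
```

```bash
python3 -m inch '[[-1,0,3.2,0,0]]';python3 -m inch '[[-1,0,3.2,0,0]]'
python3 - <<'E'
from h import *
im=snap('top','top5')
c=im['color'][215:275,275:375,::-1]; cv2.imwrite('pics/c6.png',cv2.resize(c,None,fx=8,fy=8,interpolation=cv2.INTER_CUBIC))
print(ctrl.get_state()['ft_force'],ctrl.get_state()['position'])
# rack-front shift since the image before contact (TCP then y=-143): caps top
a=load('top4')['color'][228:250,314:345].astype(np.float32).mean(-1);b=im['color'][222:256,295:350].astype(np.float32).mean(-1)
r=cv2.matchTemplate(b,a,cv2.TM_CCOEFF_NORMED);_,s,_,l=cv2.minMaxLoc(r)
x,y=l;f=r[y,x-1:x+2];d=(f[0]-f[2])/(2*(f[0]-2*f[1]+f[2]));sh=(314-(295+x+d))
print('corr',s,'px',sh,'mm at z.078',sh*(0.988-.078-.02)/.43846)
E
```

```text
time: 11.15
position: [0.4894, -0.1128, 0.0277]
tool_rot: [0.052, 3.125, -0.015]
ft_force: [-0.3, -9.3, 0.2]
grip_width: 0.003
time: 11.28
position: [0.4895, -0.1125, 0.028]
tool_rot: [0.055, 3.124, -0.02]
ft_force: [-1.1, -9.9, 0.6]
grip_width: 0.003
[-0.36166447 -9.72492581  0.4604766 ] [ 0.48956247 -0.1124375   0.02801495]
corr 0.9217350482940674 px 15.044342 mm at z.078 30.537483
```

View pics/c6.png

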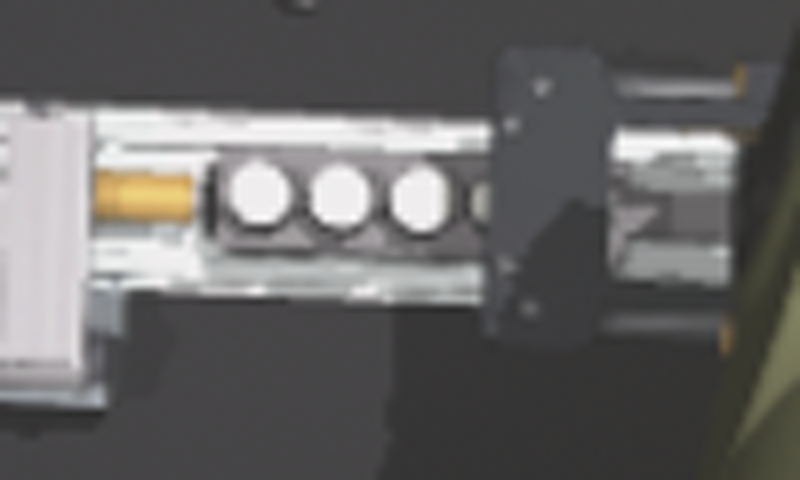

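The rack has moved 30.5 mm by the image, equal to the TCP shift. The force is 9.8 N less about 1.7 N friction, giving about 5.4 mm of pad travel, which is half way. I hold briefly, then release slowly.

```bash
python3 -m inch '[[-1,0,3.2,0,0],[-1,0,3,0,0]]';python3 -m inch '[[-1,0,2,0,0]]'; python3 -m inch '[[-1,0,1,0,0]]';python3 -m inch '[[-1,0,0.3,0,0]]'
```

```text
time: 11.58
position: [0.4898, -0.1124, 0.0286]
tool_rot: [0.06, 3.122, -0.032]
ft_force: [-1.2, -8.9, 0.0]
grip_width: 0.005
time: 11.7
position: [0.4897, -0.1126, 0.0287]
tool_rot: [0.063, 3.122, -0.036]
ft_force: [-0.3, -6.5, 0.2]
grip_width: 0.004
time: 11.82
position: [0.4895, -0.1132, 0.0288]
tool_rot: [0.064, 3.122, -0.039]
ft_force: [-0.7, -7.3, 0.3]
grip_width: 0.004
time: 11.95
position: [0.4892, -0.114, 0.0288]
tool_rot: [0.066, 3.122, -0.041]
ft_force: [-0.1, -5.4, -1.5]
grip_width: 0.007
```

```bash
python3 -m inch '[[-1,0,0,0,0]]';python3 -m inch '[[-1,0,-0.3,0,0],[-1,0,-0.5,0,0]]'; python3 -m inch '[[-1,0,-0.7,0,0],[-1,0,-0.7,0,0],[-1,0,-0.8,0,0]]'
```

```text
time: 12.08
position: [0.489, -0.1147, 0.0287]
tool_rot: [0.067, 3.122, -0.042]
ft_force: [0.0, -4.5, -1.7]
grip_width: 0.008
time: 12.32
position: [0.4886, -0.1155, 0.0285]
tool_rot: [0.067, 3.123, -0.041]
ft_force: [0.4, -3.3, -0.3]
grip_width: 0.005
time: 12.7
position: [0.4884, -0.1165, 0.0284]
tool_rot: [0.066, 3.124, -0.039]
ft_force: [-1.0, -1.7, -0.7]
grip_width: 0.003
```

```bash
python3 -m inch '[[-1,0,-0.8,0,0],[-1,0,-0.8,0,0],[-1,0,-1,0,0],[-1,0,-1.5,0,0],[-1,0,-2,0,0]]'; python3 -m inch '[[-1,0,-4,0,0],[-1,0,-6,0,0],[-1,0,-8,0,0],[-1,0,-6,-10,0],[-1,0,-4,-30,0]]'; python3 -m inch '[[-1,0,-15,-45,0],[-1,0,-40,-45,0],[-1,0,-50,-20,0],[-1,0,-40,0,0],[-1,0,0,0,0]]'
python3 - <<'E'
from h import *
im=snap('top','top6');s=snap('side','s6')
c=cv2.resize(im['color'][205:285,255:405,::-1],None,fx=5,fy=5,interpolation=cv2.INTER_CUBIC)[:300]
c=c[:, :750];d=cv2.resize(s['color'][200:300,260:460,::-1],(750,300))
cv2.imwrite('pics/c7.png',np.vstack([cv2.resize(im['color'][215:275,255:405,::-1],(750,300),interpolation=cv2.INTER_CUBIC),d]))
o=load('top0');q=np.abs(o['color'].astype(int)-im['color']).max(-1)
for n,(u,v) in dict(jar=(354,310),tip=(382,172),tube=(294,204),blue=(283,140),bottle=(514,158),carton=(155,155),dish=(487,335)).items():
    print(n,np.median(q[v-15:v+16,u-15:u+16]))
E
```

```text
time: 13.32
position: [0.489, -0.1201, 0.0289]
tool_rot: [0.063, 3.123, -0.034]
ft_force: [0.5, 0.5, 0.7]
grip_width: 0.003
time: 13.95
position: [0.4851, -0.1494, 0.0691]
tool_rot: [0.064, 3.128, -0.035]
ft_force: [0.1, 0.0, 0.4]
grip_width: 0.006
time: 14.58
position: [0.4784, -0.2991, 0.1929]
tool_rot: [0.065, 3.118, -0.039]
ft_force: [0.5, 0.4, -0.0]
grip_width: 0.004
jar 3.0
tip 6.0
tube 3.0
blue 3.0
bottle 5.0
carton 5.0
dish 6.0
```

View pics/c7.png

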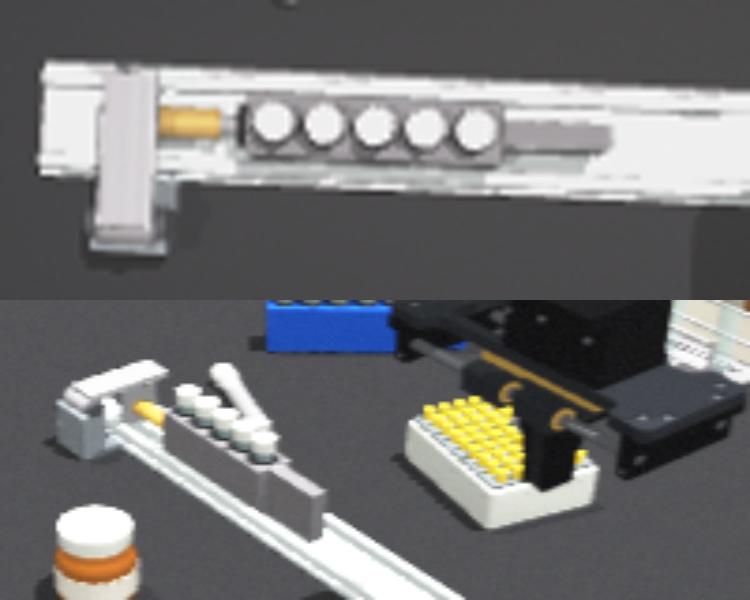

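The rack stands upright with its front on the pad (crop 247,125), the flag is level across the lane, and the robot is clear. Rack front and free pad face agree within 1 mm. I hand it in.

```bash
python3 -c "
from bench import ctrl
print(ctrl.get_state()['qd'].round(3)); print(ctrl.close_job())"
```

```text
[-0.024  0.001 -0.031  0.021 -0.007  0.001 -0.002]
the job is handed in; nothing more can be done
None
```

I flipped the flag down, slid the grey rack along the lane and pressed the pad about half way, then handed the job in at about 15 s of the 64 s allowed.

- **Flag:** I pushed it over with the shut fingers until it met its stop at z ≈ 63 mm with 12 N. It was still level across the lane in the last pictures.
- **Press:** I pushed the rack by its fin, slowly, to about 9.8 N. Less about 1.7 N of friction, that is roughly 5.4 mm of the pad's 11 mm. The caps moved 30.5 mm in the camera images, the same as the tool. I held it for a moment and eased off gradually.
- **Final checks:** The rack was upright with its front against the pad, within about 1 mm by the camera, and the robot was clear of it. The jar, tip box, tube, wash bottle, carton and dish looked unchanged in the top view.
- **Limits of the checks:** Whether the rack is still touching the pad is not known closer than that 1 mm. The tool leaned by up to about 0.03 rad under load during the press, which had no visible effect. The highest force I read was 12 N.

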